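# Cover the cleaned bones, then hold the case lid open at 60 degrees

### The job

Opening the specimen case sheds grit, so first slide the cover of the small wooden slide-lid box fully shut over the bones in it. Then lift the lid of the closed specimen case by the pull tab on its front to 60 degrees from shut and finish while still holding the tab with the lid at that angle, for it drops shut when let go. Leave the loose things round about where they lie.

Things in the scene. Friction and masses are not known exactly. Their poses are not given: they have to be found in the camera images.
- case: The closed specimen case: a low oblong box, 155 mm deep (x) x 220 mm wide (y) x 64 mm high, of which the lid is the top 18 mm, fixed to the table. Origin: centre of its underside. Its x axis points from the front (tab side) to the hinge at the back, y along the hinge, z up. A like case that stands open at the back is not meant.
- lid_hinge (a point): Middle of the lid's hinge line, at [79.5, 0, 45.5] mm in the frame of the case; the hinge runs along the case's y axis.
- lid_angle (a joint): Angle of the case's lid in rad: 0 shut, 1.047 = 60 degrees, at most 1.83. The lid turns up and back about the hinge, away from the robot. It weighs 0.28 to 0.46 kg, has hardly any friction and falls shut when let go.
- case_lid: The lid, 155 x 220 x 18 mm, with its pull tab: a flat bare-metal strip, rigid with the lid, sticking straight out of the middle of the lid's front, 18 mm wide (y), 8 mm thick (z), from 83 to 126 mm before the case's centre, 51 to 59 mm up when shut, nothing beneath. Pinched across its 18 mm width it turns between the fingers. Frame: that of the case when shut; turns with the lid.
- tab_grip (a point): Point to grip on the pull tab, on its mid-line half-way through its thickness, 16 mm from its free end: with the lid shut at [-110, 0, 55] mm in the frame of the case, that is 189.5 mm in front of the hinge line and 9.5 mm above it. Its axes are those of the case when the lid is shut, and turn with the lid.
- slide_box: The small wooden slide-lid box, 150 mm long (x) x 84 mm wide (y) x 42 mm high, three bones inside, fixed to the table. Origin: centre of its underside. Its x axis points from its low front end, over which the cover runs out, to its closed far end.
- cover (a joint): How far the flat wooden cover stands open, in m: 0 fully shut (far end), at most 0.1. It slides along the box's x axis, opens towards -x and is shut by pushing it towards +x with about 2 N; it stays where it is left.
- cover_rib (a point): Centre of the upright grip rib across the cover near its front end: 10 mm thick (x), 46 mm wide (y), reaching from 38 to 57 mm above the table. In the frame of the box it lies at [-58 - opening, 0, 47.5] mm. Axes as the box.
- spatula_mid (a point): Loose bystander: wooden-handled spatula, 175 mm long, 12 mm high. Point on its origin, 6 mm up.
- loupe_mid (a point): Loose bystander: loupe, 36 mm across, 27 mm high. Point on its axis, 6 mm up.
- dental_pick_mid (a point): Loose bystander: dental pick, 139 mm long, 8 mm high. Point on its origin, 6 mm up.
- air_blower_mid (a point): Loose bystander: rubber-bulb air blower, 109 mm long, 46 mm high. Point on its origin, 6 mm up.
- ammonite_mid (a point): Loose bystander: coiled fossil, 48 mm across, 14 mm high. Point on its origin, 6 mm up.
- tape_1_mid (a point): Loose bystander: roll of tape lying flat, 98 mm across, 25 mm high. Point on its axis, 6 mm up.

How it is judged:
By the outcome, as a careful person would: the job done as asked, in the order asked, and still so for the second after the job is handed in, while the arm keeps its last pose, push and grip.
It also fails if it takes over 61 s, if anything falls off the work surface, if the arm or the gripper's body presses on something with over 40 N, if the wrist force passes 120 N, or if a joint passes its speed limit or range.

### The arm

A 6-joint arm with a two-finger parallel gripper is mounted at the origin on a cart in front of the work surface, level with it; the furniture and walls round the work are solid. World frame = base frame: x ahead of the robot, y to its left, z up, the work surface at z = 0. Lengths are in mm, angles in rad, forces in N, time in s.
With the tool pointing down it reaches from about 350 to 775 mm from the base axis. Payload 7.3 kg.
Tool frame: the origin (TCP) lies at the very end of the fingers, on their centre line; the grasp point (between the pads) lies behind it (env.pinch_z is the z of the grasp point in the tool frame, in mm); z points along the fingers, y is the line along which they close (so a half turn about z gives the same grasp; the last joint's range is limited). The gripper opens to 92 mm and grips with 3 to 60 N. Pads are 19 mm wide; open, the fingers measure 130 mm over their backs; the gripper's body (75 mm by 190 mm) begins 47 mm behind the grasp point.
Start: joints at [-1.284, 0.342, 1.524, -0, 1.275, -0.146], TCP at [220.217, -476.605, 193.141] pointing down, gripper open.
Joint ranges: [-2.53, 2.53], [-0.77, 2.02], [0.04, 2.7], [-1, 4.14], [0.28, 2.66], [-3.11, 3.11]. Speed limits (rad/s): [2.57, 2.57, 3.14, 3.14, 3.14, 3.14].

### API

Orientations are given as a unit quaternion [x, y, z, w].
In Python, from cell import env gives the robot as it stands.
- The arm moves only by the tool arm_command, never from a script. Its argument "plan" is a list of rows, each a list of 2 entries, a list of its own where there are three numbers: the shift along the tool's x, y, z in mm, then the turn about the tool's z in degrees. A call has exactly 10 rows; each row shifts and turns the commanded pose from where the row before left it, along the tool's axes as they then stand; what a row does not reach is not made up. A row lasts 1/8 s, in which the tool goes at most 62.5 mm and 10.7 degrees, less where a joint would pass 70% of its speed; a pose out of reach is approached as far as the arm can. A call is refused whole if a number of a shift passes 62.5 or a number of a turn 10.7, either way. A call with a gripper value outside its range is refused whole. "gripper" is the opening, from -1 (shut) to 1 (fully open), set as the call begins (left out, the last holds). The fingers move at their own pace and stop on an object; "newtons" is the grip in N (left out, the last holds). Time passes only in rows, so rows that do not move let the fingers close, or fill a call up. It gives the time, the measured TCP pose, the force, the opening and the grip force at its end, in the units of the state.
- env.sense(): the state, without advancing time (a new reading comes with each control period).
- env.capture(name): name is "scene" or "side" or "wrist"; returns a dict with "color" (420x560x3 uint8, blue, green, red), "depth" (420x560 float32, mm along the optical axis (not along the pixel's ray), 0 where there is no reading), "K" (3x3 intrinsics, pixels), "cam_to_world" (4x4, takes a point from camera to world coordinates). Camera axes: x right, y up, looking along -z (the intrinsics and any distortion apply to the point x, -y, -z); pixel columns grow to the right and rows downward; lengths in mm; the calibration is good to about 2 mm. A picture is of the moment at which its call begins.
- env.close_job(): hands the job in; it is judged then, once.
The state is a dict: "t": time; "q": joint angles; "qvel": joint speeds; "tau": joint torques, N m; "position": TCP position; "ee_rot": TCP orientation; "ft_force": force on the tool from outside, world axes, zero at the start; "torque": the same for the moment, N m; "gripper_width": finger opening in mm; "finger_force": force on a finger pad.
Only numpy, scipy, OpenCV 4.12 (cv2) and the standard library are available. Lean on these libraries where they do the work, as an engineer would, in place of code of your own. Each camera call takes 0.05 s, during which the arm holds its last target. There are 200 camera calls.

## Working session

There is one attempt and no reset: what is moved stays moved. The work goes in short steps, Python scripts to look and compute and a tool call to move; the robot and the scene stay as the last step left them, time stands still between calls to the robot, and variables do not carry over. Pictures are saved under pics/ and viewed, at most 10 in all, crops included, and the job is handed in when it is done.

Besides the shell and the picture viewer there is one more tool, called after "Request:" as name(argument=value, ...) on one line, values as JSON. arm_command: Moves the arm, as the interface text tells. Its arguments: {"type":"object","properties":{"plan":{"type":"array","items":{"type":"array"}},"gripper":{"type":"number"},"newtons":{"type":"number"}},"required":["plan"]}

```bash
ls; mkdir -p pics
python3 - <<'E'
from cell import env
import cv2,numpy as np,pickle
d={}
for n in("scene","side"):
    c=env.capture(n);d[n]=c;cv2.imwrite(f"pics/{n}0.png",c["color"]);print(n,c["K"].round(1).tolist(),c["cam_to_world"].round(3).tolist())
pickle.dump(d,open("d0.pkl","wb"))
print(env.pinch_z,env.sense())
E
```

```text
pics
scene [[443.6, 0.0, 282.2], [0.0, 443.6, 213.2], [0.0, 0.0, 1.0]] [[0.525, 0.502, -0.688, -277.447], [-0.851, 0.323, -0.414, -517.868], [0.014, 0.803, 0.596, 779.422], [0.0, 0.0, 0.0, 1.0]]
side [[487.7, 0.0, 276.8], [0.0, 487.7, 212.0], [0.0, 0.0, 1.0]] [[-0.871, 0.279, -0.404, -9.333], [-0.491, -0.476, 0.73, 988.374], [0.011, 0.834, 0.551, 842.636], [0.0, 0.0, 0.0, 1.0]]
-18.8 {'t': 0.1, 'q': array([-1.28401985e+00,  3.42618522e-01,  1.52492407e+00, -4.27737883e-05,
        1.27541837e+00, -1.45981650e-01]), 'qvel': array([ 0.00017839, -0.00043966, -0.00031491,  0.00019501, -0.00121355,
        0.00027607]), 'tau': array([ 1.96945803e-03, -4.32005596e+01, -2.44693422e+01,  7.20109977e-02,
        5.26229572e-02, -5.52396511e-05]), 'position': array([ 220.06873956, -476.18892697,  192.53152172]), 'ee_rot': array([ 9.76679677e-01,  2.14700584e-01, -6.85284641e-05, -6.81017979e-04]), 'ft_force': array([ 0.38271026, -0.31662025,  0.03119355]), 'torque': array([ 0.00854417, -0.03445506, -0.0129622 ]), 'finger_force': 0.0, 'gripper_width': 91.92765139610302}
```

View pics/scene0.png

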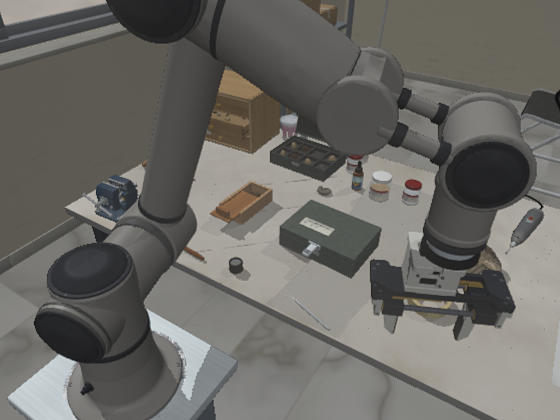

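View pics/side0.png

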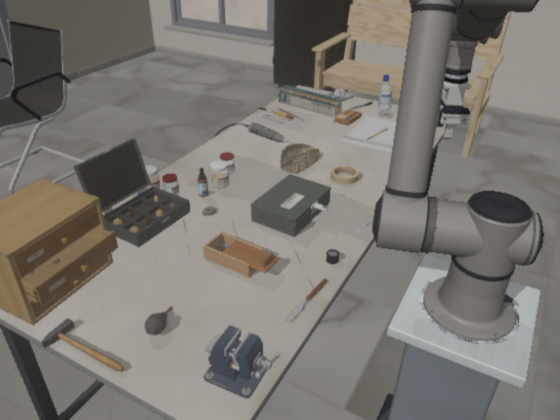

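The scene view shows the closed case around (330,237) with its tab at (312,249). The slide box is at (243,202), with the cover run out toward (225,212). In the side view the case is at (291,204), the tab at (320,208), the box at (240,254) and the cover end at (265,260).

```bash
cat > h.py <<'E'
import numpy as np,cv2
def cloud(c):
    K,T,d=c["K"],c["cam_to_world"],c["depth"]
    v,u=np.mgrid[:d.shape[0],:d.shape[1]]
    P=np.stack([(u-K[0,2])/K[0,0]*d,-(v-K[1,2])/K[1,1]*d,-d],-1)
    W=P@T[:3,:3].T+T[:3,3]; W[d==0]=np.nan
    return W
def rect(p):
    r=cv2.minAreaRect(p.astype(np.float32));return [np.round(x,1) for x in r], cv2.boxPoints(r).round(0).tolist()
E
python3 - <<'E'
import pickle,numpy as np,cv2
from h import *
d=pickle.load(open("d0.pkl","rb"))
for n,(cu,cv_),tab,(bu,bv),loup in(("scene",(345,230),(312,249),(243,202),(236,265)),("side",(280,200),(320,208),(240,255),(332,257))):
    W=cloud(d[n]);col=d[n]["color"].astype(int)
    print(n,"case",W[cv_,cu],"tab",W[tab[1],tab[0]],"box",W[bv,bu],"loupe",W[loup[1],loup[0]])
    c0=W[cv_,cu]
    m=(abs(W[...,2]-64)<4)&(np.hypot(W[...,0]-c0[0],W[...,1]-c0[1])<170)
    k=cv2.morphologyEx(m.astype(np.uint8),cv2.MORPH_OPEN,np.ones((3,3)))
    nn,l,st,_=cv2.connectedComponentsWithStats(k)
    m=l==l[cv_,cu]; p=W[m]; print("lid",len(p),np.median(p[:,2]),rect(p[:,:2]))
    b0=W[bv,bu]; near=np.hypot(W[...,0]-b0[0],W[...,1]-b0[1])<170
    wood=(col[...,2]-col[...,0]>45)
    for lo,hi in((8,70),(30,70),(46,70)):
        k=(near&wood&(W[...,2]>lo)&(W[...,2]<hi)).astype(np.uint8)
        nn,l,st,_=cv2.connectedComponentsWithStats(k)
        if nn<2: continue
        i=1+st[1:,4].argmax();p=W[l==i];print("box",lo,len(p),np.percentile(p[:,2],[5,50,95]).round(1),rect(p[:,:2]))
    k=(np.hypot(W[...,0]-c0[0],W[...,1]-c0[1])<170)&(W[...,2]>45)&(W[...,2]<62)&(col.min(-1)>120)
    p=W[k];print("tab",len(p),p.mean(0) if len(p) else 0,rect(p[:,:2]) if len(p)>4 else 0)
E
cd pics; python3 -c "
import cv2
a=cv2.imread('scene0.png')[160:300,180:400];b=cv2.imread('side0.png')[160:300,180:400]
cv2.imwrite('crop0.png',cv2.resize(cv2.vconcat([a,b]),None,fx=2.1,fy=2.1,interpolation=cv2.INTER_CUBIC))"
```

```text
scene case [ 574.14744056 -194.83796473   63.28172854] tab [ 468.92171278 -155.51470309   57.31902452] box [560.12696709 119.90541909  39.82877045] loupe [352.18108011  -7.60434296  21.24315977]
lid 232626 nan ([array([1998.3, -143.7]), array([1843.1, 4002.3]), np.float64(61.1)], [[-199.0, 17.0], [3305.0, -1918.0], [4196.0, -304.0], [692.0, 1630.0]])
box 8 628 [33.5 36.7 41.5] ([array([572.1, 132.5]), array([ 84.9, 182.9]), np.float64(87.2)], [[479.0, 95.0], [661.0, 86.0], [665.0, 171.0], [483.0, 179.0]])
box 30 625 [33.5 36.7 41.5] ([array([572.1, 132.5]), array([ 84.9, 182.9]), np.float64(87.2)], [[479.0, 95.0], [661.0, 86.0], [665.0, 171.0], [483.0, 179.0]])
box 46 22 [52.6 54.1 56.6] ([array([485.5, 136.4]), array([38. ,  8.6]), np.float64(89.7)], [[481.0, 117.0], [490.0, 117.0], [490.0, 155.0], [481.0, 155.0]])
tab 187 [ 516.96031873 -134.14605304   59.35926321] ([array([ 507.4, -120.5]), array([ 90.4, 123.2]), np.float64(88.2)], [[444.0, -164.0], [568.0, -168.0], [570.0, -77.0], [447.0, -73.0]])
side case [ 583.42854867 -102.49277029   65.74717898] tab [ 466.52898154 -136.80353
[... 242 characters left out ...]
[658.0, -42.0], [497.0, -31.0]])
box 8 1409 [13.8 38.2 44.2] ([array([566.6, 140.1]), array([ 86.4, 191.7]), np.float64(85.8)], [[468.0, 104.0], [659.0, 90.0], [665.0, 176.0], [474.0, 190.0]])
box 30 1106 [33.6 39.1 45.3] ([array([566.6, 140.1]), array([ 86.4, 191.7]), np.float64(85.8)], [[468.0, 104.0], [659.0, 90.0], [665.0, 176.0], [474.0, 190.0]])
box 46 45 [49.2 56.7 59.6] ([array([488.1, 143.4]), array([44.7, 10.7]), np.float64(87.2)], [[482.0, 121.0], [492.0, 121.0], [494.0, 165.0], [484.0, 166.0]])
tab 80 [ 485.17824585 -140.0886133    58.02573282] ([array([ 573.4, -152.1]), array([213.2, 163.5]), np.float64(32.0)], [[440.0, -139.0], [526.0, -278.0], [707.0, -165.0], [621.0, -26.0]])
```

View pics/crop0.png

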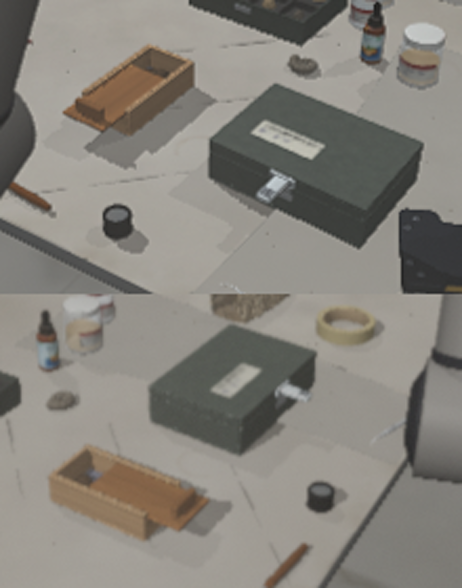

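The crop shows the rib at the cover's low end. It points toward the robot, as does the case's tab. Both boxes are yawed about -4°. I'll close the fingers and travel to a point behind and above the rib.

Request:
arm_command(plan=[[[0,0,0],9.7],[[0,0,0],9.7],[[0,0,0],9.6],[[15,-49,0],0],[[15,-49,0],0],[[15,-49,0],0],[[15,-49,0],0],[[15,-49,0],0],[[15,-49,0],0],[[15,-49,0],0]], gripper=-1)

```text
t: 1.35
position: [350.3, -140.6, 193.1]
ee_rot: [0.999, -0.037, 0.0, 0.0]
ft_force: [1.3, -0.5, 0.7]
gripper_width: 0.9
finger_force: 0.0
```

Request:
arm_command(plan=[[[15,-49,0],0],[[15,-49,0],0],[[15,-49,0],0],[[15,-49,0],0],[[15,-49,0],0],[[15,-45,0],0],[[0,0,0],0],[[0,0,0],0],[[0,0,0],0],[[0,0,0],0]])

```text
t: 2.6
position: [461.0, 139.5, 193.3]
ee_rot: [0.999, -0.037, 0.0, 0.0]
ft_force: [1.1, -0.2, 0.7]
gripper_width: 0.9
finger_force: 0.0
```

Run:
```python
from cell import env
import cv2,pickle,numpy as np
from h import *
c=env.capture("wrist");cv2.imwrite("pics/w1.png",c["color"]);pickle.dump(c,open("w1.pkl","wb"))
W=cloud(c);m=(W[...,2]>47)&(W[...,2]<70)&(W[...,0]>440)&(W[...,0]<560)&(abs(W[...,1]-140)<60)
p=W[m];print(len(p),p.mean(0) if len(p) else 0)
if len(p)>5:print(rect(p[:,:2]))
print(env.sense()["position"],env.sense()["ee_rot"])
```

```text
483 [488.23417838 136.64595205  56.28449764]
([array([487.7, 136.4]), array([45.3, 10.4]), np.float64(87.7)], [[482.0, 114.0], [492.0, 114.0], [494.0, 159.0], [483.0, 159.0]])
[461.04529205 139.6327533  193.29127353] [ 9.99302227e-01 -3.73501486e-02  1.53362626e-04  3.49587527e-05]
```

View pics/w1.png

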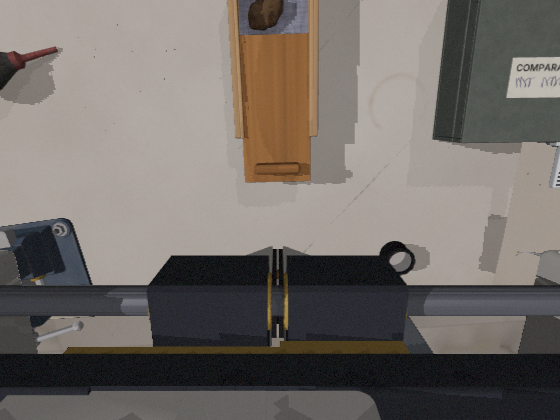

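The wrist view shows the rib at (277,168), which measures as (488,136.5) with its top at 56.5 mm and agrees with the other views. I'll descend behind it.

Request:
arm_command(plan=[[[0,1,25],-1.3],[[0,1,25],0],[[0,0,25],0],[[0,0,25],0],[[0,0,25],0],[[0,0,23],0],[[0,0,0],0],[[0,0,0],0],[[0,0,0],0],[[0,0,0],0]])

```text
t: 3.9
position: [461.5, 138.5, 45.8]
ee_rot: [1.0, -0.025, 0.001, -0.0]
ft_force: [-0.1, -0.6, -0.1]
gripper_width: 0.3
finger_force: 0.0
```

Request:
arm_command(plan=[[[4,0,0],0],[[4,0,0],0],[[4,0,0],0],[[4,0,0],0],[[4,0,0],0],[[4,0,0],0],[[4,0,0],0],[[4,0,0],0],[[4,0,0],0],[[0,0,0],0]])

```text
t: 5.15
position: [497.2, 136.6, 45.1]
ee_rot: [1.0, -0.025, 0.0, 0.0]
ft_force: [-0.2, -0.5, -0.3]
gripper_width: 0.6
finger_force: 0.0
```

Request:
arm_command(plan=[[[2,0,0],0],[[2,0,0],0],[[2,0,0],0],[[2,0,0],0],[[2,0,0],0],[[0,0,0],0],[[0,0,0],0],[[0,0,0],0],[[0,0,0],0],[[0,0,0],0]])

```text
t: 6.4
position: [506.9, 136.1, 45.1]
ee_rot: [1.0, -0.025, 0.0, 0.0]
ft_force: [0.1, -0.2, 0.2]
gripper_width: 0.5
finger_force: 0.0
```

Run:
```python
from cell import env
import cv2,numpy as np
from h import *
a=[]
for n in("side","scene"):
    c=env.capture(n);W=cloud(c);m=(W[...,2]>48)&(W[...,2]<62)&(W[...,0]>480)&(W[...,0]<570)&(abs(W[...,1]-136)<35)
    p=W[m];print(n,len(p),np.percentile(p[:,0],[5,50,95]) if len(p) else 0)
    u0,v0=(190,210) if n=="side" else(190,150)
    a.append(cv2.resize(c["color"][v0:v0+90,u0:u0+110],None,fx=3.5,fy=3.5,interpolation=cv2.INTER_CUBIC))
c=env.capture("wrist");a.append(cv2.resize(c["color"],(420,315)))
cv2.imwrite("pics/p1.png",cv2.hconcat(a[:2]));cv2.imwrite("pics/w2.png",c["color"])
```

```text
side 74 [481.97030456 485.13250207 491.54959796]
scene 36 [480.31508764 483.22805207 488.64342652]
```

View pics/p1.png

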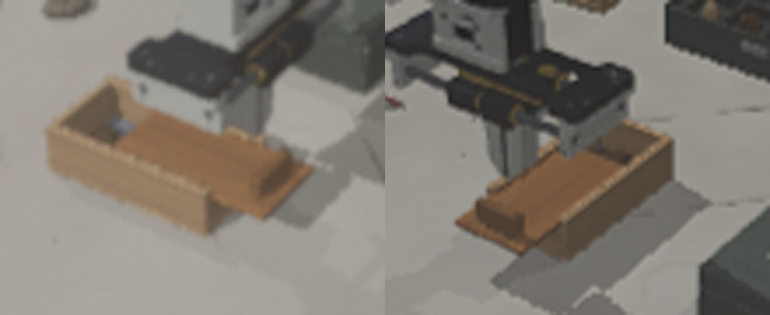

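The rib hasn't moved: it is still at about x = 485. I'll find where the fingertips really are.

Run:
```python
from cell import env
import cv2,numpy as np
from h import *
for n in("side","scene"):
    c=env.capture(n);W=cloud(c);K,T=c["K"],c["cam_to_world"]
    for P in([507,136,45],[507,136,100],[488,136,56]):
        q=np.linalg.inv(T)@np.array([*P,1.]);print(n,P,K[0,0]*q[0]/-q[2]+K[0,2],K[1,1]*-q[1]/-q[2]+K[1,2])
    pts=[(262,243),(245,235),(235,242)] if n=="side" else [(223,193),(225,199),(228,190),(245,190)]
    for u,v in pts: print((u,v),W[v,u].round(0),c["color"][v,u])
    m=(W[...,2]>45)&(W[...,2]<120)&(abs(W[...,0]-507)<40)&(abs(W[...,1]-136)<90)&(np.ptp(c["color"].astype(int),axis=-1)<25)
    p=W[m]
    for z in range(45,120,12):
        s=p[(p[:,2]>=z)&(p[:,2]<z+12)]
        if len(s):print(z,len(s),s.min(0).round(),s.max(0).round())
print(env.sense()["gripper_width"])
```

```text
side [507, 136, 45] 261.0601252631972 256.5414766360909
side [507, 136, 100] 260.92332428635365 239.58707841977878
side [488, 136, 56] 267.3615428555793 255.52230254206154
(262, 243) [496. 148. 101.] [101 106 107]
(245, 235) [491. 233. 182.] [65 66 68]
(235, 242) [606. 110.  38.] [ 91 114 142]
45 2 [487. 114.  53.] [487. 119.  56.]
57 1 [488. 123.  59.] [488. 123.  59.]
69 2 [498. 134.  78.] [499. 141.  80.]
81 21 [495. 120.  83.] [519. 154.  93.]
93 50 [495. 120.  93.] [514. 157. 105.]
105 47 [496. 121. 106.] [513. 159. 117.]
117 4 [498. 146. 117.] [505. 155. 118.]
scene [507, 136, 45] 227.2085020061578 207.85192232462143
scene [507, 136, 100] 226.00774586258973 191.5953355418921
scene [488, 136, 56] 222.78328072480033 208.01923541487795
(223, 193) [494. 136. 103.] [74 76 76]
(225, 199) [493. 130.  86.] [83 85 84]
(228, 190) [494. 118. 119.] [93 96 96]
(245, 190) [478.  49. 153.] [90 92 92]
45 1 [479. 111.  55.] [479. 111.  55.]
69 4 [493. 130.  78.] [497. 137.  80.]
81 29 [492. 117.  82.] [508. 149.  93.]
93 48 [491. 113.  93.] [512. 152. 105.]
105 57 [490. 113. 105.] [514. 153. 117.]
117 15 [491. 114. 117.] [514. 156. 120.]
0.35689609647375165
```

View pics/w2.png

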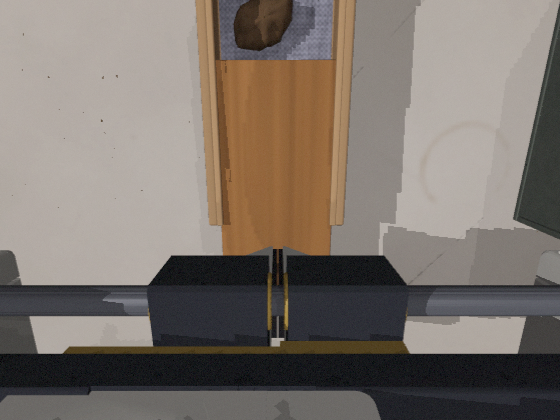

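No contact has been made. Both views show the finger ends near z = 78 while the reported TCP is at 45. I'll check that against the start pictures and the gripper body.

Run:
```python
from cell import env
import pickle,numpy as np
from h import *
d=pickle.load(open("d0.pkl","rb"))
W=cloud(d["scene"])
m=(np.hypot(W[...,0]-220,W[...,1]+476)<130)&(W[...,2]>100)
p=W[m];
for z in range(150,340,10):
    s=p[(p[:,2]>=z)&(p[:,2]<z+10)]
    if len(s):print(z,len(s),s.min(0).round(),s.max(0).round())
for n in("side","scene"):
    W=cloud(env.capture(n));p=W[(np.hypot(W[...,0]-507,W[...,1]-136)<110)&(W[...,2]>60)&(W[...,2]<250)]
    print(n)
    for z in range(60,250,10):
        s=p[(p[:,2]>=z)&(p[:,2]<z+10)]
        if len(s):print(z,len(s),s.min(0).round(),s.max(0).round())
print(env.sense())
```

```text
220 36 [ 186. -531.  224.] [ 245. -435.  230.]
230 115 [ 182. -539.  230.] [ 247. -425.  240.]
240 137 [ 181. -540.  240.] [ 247. -419.  250.]
250 146 [ 182. -540.  250.] [ 245. -419.  260.]
260 115 [ 181. -541.  260.] [ 242. -423.  270.]
270 47 [ 228. -535.  270.] [ 247. -517.  279.]
280 27 [ 227. -532.  280.] [ 248. -517.  290.]
290 205 [ 149. -572.  290.] [ 264. -406.  300.]
300 798 [ 149. -572.  300.] [ 261. -410.  310.]
310 816 [ 146. -577.  310.] [ 263. -409.  320.]
320 752 [ 147. -578.  320.] [ 275. -385.  330.]
330 2522 [ 147. -577.  330.] [ 288. -379.  340.]
side
60 2 [482. 128.  61.] [487. 140.  61.]
70 1 [498. 136.  80.] [498. 136.  80.]
80 12 [496. 127.  81.] [518. 146.  89.]
90 40 [495. 119.  91.] [516. 158. 100.]
100 38 [495. 123. 100.] [513. 159. 110.]
110 34 [495. 124. 110.] [512. 157. 120.]
120 18 [496. 138. 120.] [515. 159. 128.]
130 1 [497. 151. 131.] [497. 151. 131.]
140 66 [467.  54. 145.] [549. 227. 150.]
150 191 [466.  54. 150.] [547. 228. 160.]
160 284 [467.  50. 160.] [548. 232. 170.]
170 146 [466.  44. 170.] [550. 235. 180.]
180 644 [466.  41. 180.] [548. 23
[... 991 characters left out ...]
519. 185. 250.]
{'t': 6.75, 'q': array([ 1.16241390e-01,  5.08866280e-01,  1.71720824e+00, -1.21661171e-04,
        9.15500142e-01,  1.73773372e+00]), 'qvel': array([ 0.00051817,  0.00140073,  0.00099944,  0.00142273, -0.00171801,
       -0.00112172]), 'tau': array([ 2.36160668e-03, -4.62998950e+01, -1.91864240e+01,  1.75423350e-02,
       -8.58403835e-02, -4.67775885e-05]), 'position': array([506.90000886, 136.07452168,  45.09271332]), 'ee_rot': array([ 9.99679694e-01, -2.53082279e-02,  1.57130393e-05,  4.64786663e-05]), 'ft_force': array([0.18527537, 0.37300073, 0.13885371]), 'torque': array([ 0.0132689 ,  0.06898752, -0.0282329 ]), 'finger_force': 0.0, 'gripper_width': 1.0080739113188428}
```

The reported TCP sits about 33 mm beyond the real fingertips. Finger ends and gripper body agree on this, at both poses, while the table heights from the cameras check out. I'll allow for it: back off, go 33 mm lower, then push.

Request:
arm_command(plan=[[[-12,0,0],0],[[-12,0,0],0],[[-12,0,0],0],[[-10,0,0],0],[[0,0,0],0],[[0,0,8],0],[[0,0,8],0],[[0,0,8],0],[[0,0,7],0],[[0,0,0],0]])

```text
t: 8.0
position: [460.5, 138.3, 13.4]
ee_rot: [1.0, -0.025, -0.001, 0.0]
ft_force: [-0.4, -1.0, -0.3]
gripper_width: 0.7
finger_force: 0.0
```

Request:
arm_command(plan=[[[4,0,0],0],[[4,0,0],0],[[4,0,0],0],[[4,0,0],0],[[4,0,0],0],[[3,0,0],0],[[3,0,0],0],[[3,0,0],0],[[3,0,0],0],[[0,0,0],0]])

```text
t: 9.25
position: [493.5, 136.7, 14.1]
ee_rot: [1.0, -0.025, 0.0, 0.0]
ft_force: [0.2, -0.1, -0.1]
gripper_width: 0.4
finger_force: 0.0
```

Run:
```python
from cell import env
import numpy as np
from h import *
for n in("side","scene"):
    c=env.capture(n);W=cloud(c);g=np.ptp(c["color"].astype(int),axis=-1)
    m=(W[...,2]>45)&(W[...,2]<62)&(W[...,0]>470)&(W[...,0]<580)&(abs(W[...,1]-136)<35)
    for k in(m&(g>40),m&(g<30)):
        p=W[k];print(n,len(p),np.percentile(p,[3,50,97],axis=0).round(0).tolist() if len(p) else 0)
```

```text
side 3 [[510.0, 161.0, 45.0], [513.0, 161.0, 47.0], [513.0, 162.0, 49.0]]
side 30 [[483.0, 128.0, 46.0], [486.0, 142.0, 55.0], [508.0, 164.0, 62.0]]
scene 5 [[482.0, 113.0, 52.0], [509.0, 121.0, 53.0], [511.0, 125.0, 57.0]]
scene 47 [[479.0, 112.0, 45.0], [483.0, 126.0, 53.0], [507.0, 147.0, 62.0]]
```

The rib is moving now. I'll keep pushing and watch for the end stop.

Request:
arm_command(plan=[[[2,0,0],0],[[2,0,0],0],[[2,0,0],0],[[2,0,0],0],[[2,0,0],0],[[2,0,0],0],[[1,0,0],0],[[1,0,0],0],[[1,0,0],0],[[1,0,0],0]])

```text
t: 10.6
position: [508.9, 135.9, 14.1]
ee_rot: [1.0, -0.025, -0.0, 0.0]
ft_force: [-1.4, -0.3, 0.5]
gripper_width: 0.2
finger_force: 0.8
```

Request:
arm_command(plan=[[[1,0,0],0],[[1,0,0],0],[[1,0,0],0],[[0,0,0],0],[[0,0,0],0],[[0,0,0],0],[[0,0,0],0],[[0,0,0],0],[[0,0,0],0],[[0,0,0],0]])

```text
t: 11.85
position: [512.0, 135.8, 14.2]
ee_rot: [1.0, -0.025, 0.0, 0.0]
ft_force: [0.0, 0.6, 0.4]
gripper_width: 0.5
finger_force: 0.0
```

Request:
arm_command(plan=[[[1,0,0],0],[[1,0,0],0],[[1,0,0],0],[[0,0,0],0],[[0,0,0],0],[[0,0,0],0],[[0,0,0],0],[[0,0,0],0],[[0,0,0],0],[[0,0,0],0]])

```text
t: 13.1
position: [515.0, 135.6, 14.1]
ee_rot: [1.0, -0.025, 0.0, 0.0]
ft_force: [-0.7, 0.5, 0.5]
gripper_width: 0.2
finger_force: 0.0
```

Run:
```python
from cell import env
import cv2
a=[]
for n,u,v in(("side",190,210),("scene",190,150)):
    c=env.capture(n);a.append(cv2.resize(c["color"][v:v+90,u:u+110],None,fx=3.5,fy=3.5,interpolation=cv2.INTER_CUBIC))
c=env.capture("wrist");a.append(cv2.resize(c["color"][0:260,180:380],None,fx=1,fy=1))
h=cv2.hconcat(a[:2]);w=cv2.copyMakeBorder(a[2],0,0,0,h.shape[1]-200,0)
cv2.imwrite("pics/p2.png",cv2.vconcat([h,w]))
```

```text
(no output)
```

View pics/p2.png

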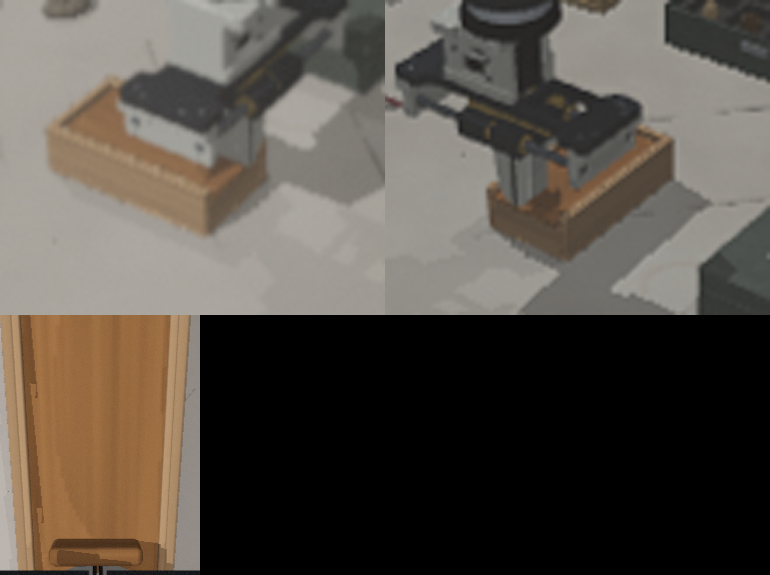

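The cover is nearly flush now. I'll press on until the stop shows in the force.

Request:
arm_command(plan=[[[1,0,0],0],[[1,0,0],0],[[0.5,0,0],0],[[0,0,0],0],[[0,0,0],0],[[0,0,0],0],[[0,0,0],0],[[0,0,0],0],[[0,0,0],0],[[0,0,0],0]])

```text
t: 14.5
position: [517.4, 135.5, 14.1]
ee_rot: [1.0, -0.025, 0.0, 0.0]
ft_force: [-1.0, -0.3, 0.8]
gripper_width: 0.5
finger_force: 0.5
```

Request:
arm_command(plan=[[[1,0,0],0],[[1,0,0],0],[[0.5,0,0],0],[[0,0,0],0],[[0,0,0],0],[[0,0,0],0],[[0,0,0],0],[[0,0,0],0],[[0,0,0],0],[[0,0,0],0]])

```text
t: 15.75
position: [517.7, 135.5, 14.0]
ee_rot: [1.0, -0.025, -0.002, 0.0]
ft_force: [-7.8, 0.5, 6.3]
gripper_width: 0.3
finger_force: 4.2
```

The stop is reached: 7.8 N at x = 517.7, with the move stalled. I'll back off, lift, and go to look at the tab.

Request:
arm_command(plan=[[[-5,0,0],0],[[-3,0,-20],0],[[0,0,-48],0],[[0,0,-48],0],[[-10,30,0],0],[[-10,40,0],0],[[-10,40,0],0],[[-10,40,0],0],[[-10,40,0],0],[[-10,40,0],0]])

```text
t: 17.0
position: [440.4, -92.3, 130.4]
ee_rot: [1.0, -0.025, 0.001, 0.0]
ft_force: [0.4, 0.1, -0.0]
gripper_width: 0.4
finger_force: 0.0
```

Request:
arm_command(plan=[[[-10,40,0],1.2],[[0,12,0],0],[[0,0,0],0],[[0,0,0],0],[[0,0,0],0],[[0,0,0],0],[[0,0,0],0],[[0,0,0],0],[[0,0,0],0],[[0,0,0],0]], gripper=0)

```text
t: 18.25
position: [427.5, -142.3, 130.1]
ee_rot: [0.999, -0.036, 0.0, 0.0]
ft_force: [0.5, 0.7, 0.3]
gripper_width: 46.0
finger_force: 0.0
```

Run:
```python
from cell import env
import cv2,numpy as np
from h import *
c=env.capture("wrist");cv2.imwrite("pics/w3.png",c["color"]);W=cloud(c);col=c["color"].astype(int)
s=env.sense();print(s["position"],s["ee_rot"],s["gripper_width"])
def r(m,t):
    k=cv2.morphologyEx(m.astype(np.uint8),cv2.MORPH_OPEN,np.ones((3,3)));n,l,st,_=cv2.connectedComponentsWithStats(k)
    i=1+st[1:,4].argmax();p=W[l==i];print(t,st[i].tolist(),np.median(p,0).round(1),rect(p[:,:2]))
x,y,z=W[...,0],W[...,1],W[...,2]
r((z>48)&(z<66)&(x<482)&(x>420)&(abs(y+142)<40),"tab")
r((z>60)&(z<69)&(x>470),"lid")
for n in("side","scene"):
    W=cloud(env.capture(n));x,y,z=W[...,0],W[...,1],W[...,2]
    r((z>48)&(z<62)&(x>440)&(x<480)&(abs(y+142)<30),n+" tab")
    b=(z>45)&(z<62)&(x>500)&(x<560)&(abs(y-136)<35);p=W[b];print("rib",p.mean(0),rect(p[:,:2]))
```

```text
[ 427.44125272 -142.28398814  130.13026838] [ 9.99357604e-01 -3.58382097e-02  1.48541222e-05  3.36009425e-05] 45.7976834203576
tab [269, 145, 23, 44, 948] [ 465.3 -148.5   59.4] ([array([ 464.8, -148.2]), array([17.4, 34.7]), np.float64(86.8)], [[447.0, -156.0], [482.0, -158.0], [483.0, -140.0], [448.0, -139.0]])
lid [120, 0, 319, 136, 39783] [ 539.9 -152.4   64.5] ([array([ 535.2, -152.9]), array([221.2,  91.2]), np.float64(85.8)], [[482.0, -260.0], [573.0, -267.0], [589.0, -46.0], [498.0, -39.0]])
side tab [318, 205, 10, 6, 43] [ 458.5 -139.9   58.4] ([array([ 460.2, -143.6]), array([17.9, 27.9]), np.float64(81.3)], [[445.0, -150.0], [473.0, -155.0], [475.0, -137.0], [448.0, -133.0]])
rib [532.98141393 139.18723874  53.97793523] ([array([541.9, 132.4]), array([55.5, 41. ]), np.float64(82.8)], [[518.0, 107.0], [559.0, 102.0], [566.0, 157.0], [525.0, 162.0]])
scene tab [303, 246, 13, 11, 88] [ 458.9 -151.9   56.8] ([array([ 460.3, -150.6]), array([16.8, 37.8]), np.float64(85.4)], [[441.0, -157.0], [478.0, -160.0], [480.0, -144.0], [442.0, -141.0]])
rib [528.9153134  129.95551138  52.22031808] ([array([531.1, 130.1]), array([44.8, 13.4]), np.float64(85.2)], [[523.0, 108.0], [536.0, 107.0], [540.0, 152.0], [526.0, 153.0]])
```

View pics/w3.png

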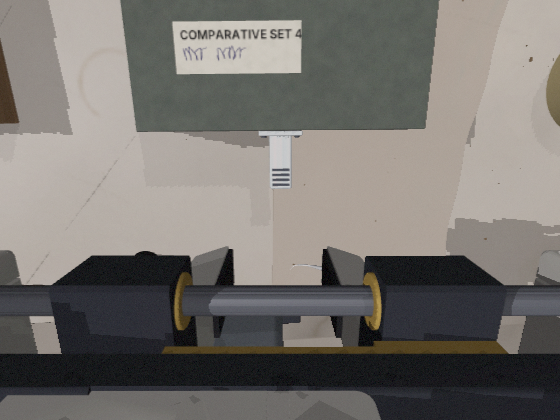

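The wrist view shows the tab at columns 270–291 and rows 135–188, between the open fingers. Combining the views gives a grip point near (460,-147), top at 59 mm. I'll go over it and partway down, then measure the tip.

Request:
arm_command(plan=[[[16,2.5,0],0],[[17,0,0],0],[[0,0,20],0],[[0,0,20],0],[[0,0,20],0],[[0,0,20],0],[[0,0,10],0],[[0,0,0],0],[[0,0,0],0],[[0,0,0],0]])

```text
t: 19.65
position: [460.7, -147.3, 40.8]
ee_rot: [0.999, -0.036, 0.001, 0.0]
ft_force: [0.5, 0.2, -0.6]
gripper_width: 45.8
finger_force: 0.0
```

Run:
```python
from cell import env
import cv2,numpy as np
from h import *
a=[]
for n,u,v in(("side",265,140),("scene",255,170)):
    c=env.capture(n);W=cloud(c);a.append(cv2.resize(c["color"][v:v+100,u:u+110],None,fx=3.5,fy=3.5,interpolation=cv2.INTER_CUBIC))
    p=W[(np.hypot(W[...,0]-460,W[...,1]+147)<50)&(W[...,2]>66)&(W[...,2]<120)]
    for z in range(66,116,8):
        s=p[(p[:,2]>=z)&(p[:,2]<z+8)]
        if len(s):print(n,z,len(s),s.min(0).round(),s.max(0).round())
cv2.imwrite("pics/p3.png",cv2.hconcat(a))
print(env.sense()["position"])
```

```text
side 66 7 [ 495. -153.   66.] [ 508. -124.   67.]
side 74 22 [ 450. -175.   74.] [ 475. -113.   81.]
side 82 30 [ 449. -183.   82.] [ 473. -105.   90.]
side 90 38 [ 448. -187.   90.] [ 475. -101.   98.]
side 98 29 [ 448. -183.   98.] [ 474. -101.  106.]
side 106 15 [ 447. -183.  106.] [ 475. -104.  112.]
side 114 7 [ 447. -180.  115.] [ 455. -119.  120.]
scene 66 3 [ 449. -174.   71.] [ 470. -124.   74.]
scene 74 24 [ 444. -181.   74.] [ 467. -117.   82.]
scene 82 45 [ 443. -189.   82.] [ 468. -111.   90.]
scene 90 51 [ 443. -191.   90.] [ 468. -110.   98.]
scene 98 53 [ 442. -192.   98.] [ 471. -111.  106.]
scene 106 59 [ 443. -191.  106.] [ 471. -109.  114.]
scene 114 39 [ 444. -192.  114.] [ 465. -109.  120.]
[ 460.49226892 -147.26459515   40.61552881]
```

View pics/p3.png

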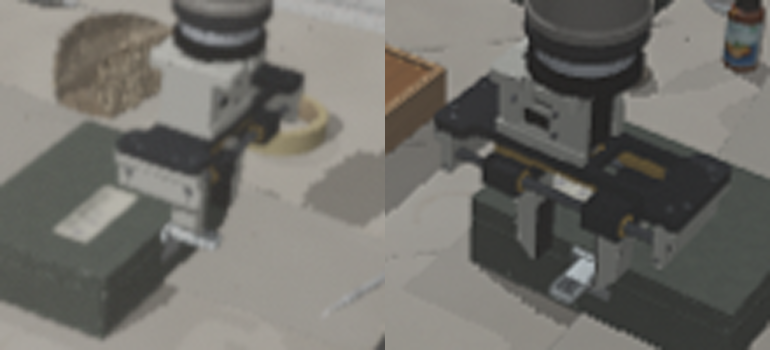

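The fingers straddle the tab, and the tips at z of about 73 confirm the offset. I'll descend 37 mm and grip.

Request:
arm_command(plan=[[[0,0,8],0],[[0,0,8],0],[[0,0,8],0],[[0,0,8],0],[[0,0,5],0],[[0,0,0],0],[[0,0,0],0],[[0,0,0],0],[[0,0,0],0],[[0,0,0],0]])

```text
t: 21.0
position: [460.3, -147.2, 3.2]
ee_rot: [0.999, -0.036, 0.0, 0.0]
ft_force: [-0.4, 0.1, 0.4]
gripper_width: 45.7
finger_force: 0.0
```

Request:
arm_command(plan=[[[0,0,0],0],[[0,0,0],0],[[0,0,0],0],[[0,0,0],0],[[0,0,0],0],[[0,0,0],0],[[0,0,0],0],[[0,0,0],0],[[0,0,0],0],[[0,0,0],0]], gripper=-1, newtons=35)

```text
t: 22.25
position: [460.2, -147.1, 3.1]
ee_rot: [0.999, -0.036, 0.0, 0.0]
ft_force: [0.1, 0.2, -0.1]
gripper_width: 17.4
finger_force: 35.0
```

It's gripped at 17.4 mm with 35 N. I'll lift along the arc to 30° and check.

Request:
arm_command(plan=[[[0.7,0,-9.8],0],[[1.3,0,-9.8],0],[[1.8,0,-9.7],0],[[2.3,0,-9.6],0],[[2.8,0,-9.4],0],[[3.2,0,-9.3],0],[[3.8,0,-9.1],0],[[4.2,0,-8.9],0],[[4.7,0,-8.7],0],[[5.1,0,-8.4],0]])

```text
t: 23.5
position: [489.9, -149.0, 96.2]
ee_rot: [0.999, -0.036, -0.0, -0.0]
ft_force: [0.2, 1.9, -3.4]
gripper_width: 17.4
finger_force: 35.0
```

```bash
cat > ang.py <<'E'
from cell import env
import numpy as np
from h import *
s=env.sense();print(s["t"],s["position"],s["ft_force"],s["torque"],s["gripper_width"],s["finger_force"])
a=np.radians(-4.1);X=np.array([np.cos(a),np.sin(a)])
for n in("side","scene"):
    c=env.capture(n);W=cloud(c);col=c["color"].astype(int)
    u=(W[...,:2]-[570,-152])@X; v=(W[...,:2]-[570,-152])@[-X[1],X[0]];z=W[...,2]
    m=(u>-60)&(u<75)&(abs(v)<100)&(z>72)&(z<230)&(col.max(-1)<75)&(col[...,1]>=col[...,2])&(np.ptp(col,axis=-1)<20)
    P=np.c_[u[m],v[m],z[m]]
    if len(P)<50: print(n,len(P));continue
    best=None;rng=np.random.default_rng(0)   # RANSAC plane containing v direction
    for _ in range(300):
        i,j=rng.choice(len(P),2,False);d=P[j,[0,2]]-P[i,[0,2]]
        L=np.hypot(*d)
        if L<20: continue
        nrm=np.array([-d[1],d[0]])/L;k=abs((P[:,[0,2]]-P[i,[0,2]])@nrm)<2.5
        if best is None or k.sum()>best.sum():best=k
    Q=P[best][:,[0,2]];Q0=Q.mean(0);d=np.linalg.svd(Q-Q0,full_matrices=False)[2][0]
    print(n,len(P),best.sum(),"deg",np.degrees(np.arctan2(-d[1]*np.sign(d[0]),abs(d[0]))),"mean",Q0,"dist of hinge",(np.array([79.5,45.5])-Q0)@[-d[1],d[0]])
E
python3 ang.py
```

```text
23.5 [ 489.8984562  -148.97974924   96.21313723] [ 0.16981924  1.90103093 -3.38902107] [0.33185165 0.27731291 0.09418459] 17.44756166203387 34.999796748161316Traceback (most recent call last):
  File "ang.py", line 20, in <module>
    print(n,len(P),best.sum(),"deg",np.degrees(np.arctan2(-d[1]*np.sign(d[0]),abs(d[0]))),"mean",Q0,"dist of hinge",(np.array([79.5,45.5])-Q0)@[-d[1],d[0]])
                   ^^^^^^^^
AttributeError: 'NoneType' object has no attribute 'sum'
```

The forces are small (about 3.4 N of lid weight) and the grip is firm. I'll go on to 60°.

Request:
arm_command(plan=[[[5.6,0,-8.1],0],[[6.0,0,-7.9],0],[[6.4,0,-7.5],0],[[6.8,0,-7.2],0],[[7.1,0,-6.8],0],[[7.5,0,-6.4],0],[[7.8,0,-6.0],0],[[8.1,0,-5.6],0],[[8.4,0,-5.2],0],[[8.6,0,-4.7],0]])

```text
t: 24.8
position: [562.3, -153.5, 161.7]
ee_rot: [0.999, -0.036, -0.0, -0.001]
ft_force: [-3.7, 4.7, -1.6]
gripper_width: 17.4
finger_force: 35.0
```

```bash
sed -i 's/  if len(P)<50/  print(n,len(P));cv2.imwrite(f"pics\/z_{n}.png",c["color"])\n    if len(P)<50/; s/    if len(P)<50: print(n,len(P));continue/    if len(P)<50: continue/; s/if L<20/if L<12/; s/col.max(-1)<75/col.max(-1)<95/; s/best=None;/best=np.zeros(len(P),bool);/; s/best is None or //' ang.py; python3 ang.py; python3 -c "
import cv2
f=lambda n,u,v:cv2.resize(cv2.imread(f'pics/z_{n}.png')[v:v+150,u:u+190],None,fx=2.1,fy=2.1,interpolation=cv2.INTER_CUBIC)
cv2.imwrite('pics/p4.png',cv2.hconcat([f('side',200,100),f('scene',240,120)]))"
```

```text
24.8 [ 562.32878179 -153.47428343  161.67965058] [-3.68717716  4.7232896  -1.63203283] [1.07716182 0.92565905 0.03161427] 17.398657271009295 34.99918878078461
side 195
side 195 109 deg 57.1529521496758 mean [ 25.51498269 154.00747222] dist of hinge -13.50028926204719
scene 1045
scene 1045 671 deg 58.506551465565316 mean [ 32.46086167 138.14780886] dist of hinge -8.28904542454579
```

View pics/p4.png

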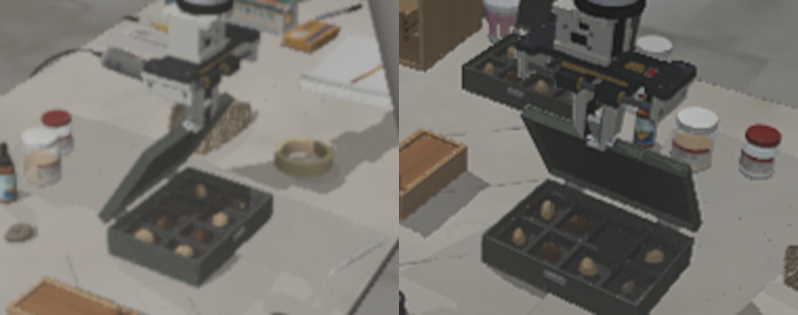

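The lid is open and held by the tab. Chord geometry gives 59.7–59.9°, and the lid plane as seen from the scene view gives about 58.5°. I'll nudge it up by half a degree and let it settle.

Request:
arm_command(plan=[[[0.8,0,-0.4],0],[[0.7,0,-0.4],0],[[0,0,0],0],[[0,0,0],0],[[0,0,0],0],[[0,0,0],0],[[0,0,0],0],[[0,0,0],0],[[0,0,0],0],[[0,0,0],0]])

```text
t: 26.15
position: [563.8, -153.6, 162.4]
ee_rot: [0.999, -0.036, -0.0, -0.001]
ft_force: [-3.2, 5.7, -0.6]
gripper_width: 17.6
finger_force: 35.0
```

```bash
python3 ang.py
```

```text
26.15 [ 563.75485241 -153.58611693  162.38927303] [-3.20125729  5.70901083 -0.64368121] [1.12456344 0.88637175 0.10441978] 17.643494261521635 34.99895453453064
side 215
side 215 120 deg 58.26218473331039 mean [ 27.14273738 154.19467599] dist of hinge -12.64902151307274
scene 1069
scene 1069 694 deg 58.517649704440714 mean [ 32.37688276 138.46266109] dist of hinge -8.361792717934868
```

```bash
python3 -c "
from cell import env
print(env.close_job())"
```

```text
the job is handed in; nothing more can be done
None
```

I slid the cover shut against its stop, lifted the case lid to about 60° (58.3–58.5° by camera, 60.1° by arm motion), and handed the job in still gripping the tab; no result came back.

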